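# Snap the bead cases shut and post them into their storage sleeves

### The arm

A 6-joint arm with a two-finger parallel gripper is mounted at the origin on the work surface. World frame = base frame: x ahead of the robot, y to its left, z up, the work surface at z = 0. Lengths are in m, angles in rad, forces in N, time in s.
With the tool pointing down it reaches from about 0.3 to 0.825 m from the base axis. Payload 5.4 kg.
Tool frame: the origin (TCP) lies at the very end of the fingers, on their centre line; the grasp point (between the pads) lies 19 mm behind it; z points along the fingers, y is the line along which they close (so a half turn about z gives the same grasp; the last joint's range is limited). The gripper opens to 92 mm and grips with 3 to 60 N. Pads are 20 mm wide; open, the fingers measure 128 mm over their backs; the gripper's body (75 mm by 189 mm) begins 69 mm behind the grasp point.
Start: joints at [1.072, 0.158, 1.597, -0, 1.386, -0.21], TCP at [0.164, 0.551, 0.215] pointing down, gripper open.
Joint ranges: [-2.91, 2.91], [-0.94, 2.29], [0.18, 2.7], [-1.29, 4.43], [0.17, 2.64], [-3, 3]. Speed limits (rad/s): [2.57, 2.57, 3.14, 3.14, 3.14, 3.14].

### API

Orientations are given as a rotation vector (axis times angle).
In Python, from workcell import bot gives the robot as it stands. Calls block until the motion is done:
- bot.goto(position, orientation): joint-space move of the TCP to a pose.
- bot.line_to(position, rot=None, max_speed=0.15): straight line of the TCP; rot=None keeps the orientation; max_speed is the mean speed in m/s.
- bot.set_joints(angles): joint-space move.
- bot.set_gripper(opening, newtons=None): opening from 0.0 (shut) to 1.0 (fully open); newtons is the grip in N (None keeps the last); returns when the fingers have stopped.
- bot.hold(seconds).
- bot.inverse_kinematics(position, orientation): joint angles nearest the present ones, or None.
- bot.read_camera(name): name is "side" or "top"; returns a dict with "pixels" (384x512x3 uint8, blue, green, red), "fx", "fy", "cx", "cy" (pixels), "R" (3x3) and "t" (3): a world point X has camera coordinates R X + t. Camera axes: x right, y down, z forward; pixel columns grow to the right and rows downward; lengths in m; the calibration is good to about 2 mm. A picture is of the moment at which its call begins. There is no depth.
A pose or a line that the arm cannot do raises bot.MotionError and nothing moves.
- bot.job_done(): hands the job in; it is judged then, once.
Readings, each from a call of its own:
- bot.current_clock(): time.
- bot.current_joints(): joint angles.
- bot.current_joint_vel(): joint speeds.
- bot.current_effort(): joint torques, N m.
- bot.current_ee_pos(): TCP position.
- bot.current_tool_rot(): TCP orientation.
- bot.current_contact_force(): force on the tool from outside, world axes, zero at the start.
- bot.current_ft_torque(): the same for the moment, N m.
- bot.current_opening(): opening from 0.0 (shut) to 1.0 (fully open).
- bot.current_grip_force(): force on a finger pad.
Only numpy, scipy, OpenCV 4.12 (cv2) and the standard library are available. Lean on these libraries where they do the work, as an engineer would, in place of code of your own. Each camera call takes 0.05 s, during which the arm holds its last target. There are 200 camera calls.

### The job

Put the flat bead cases on the bench away. Press each case's lid down until it snaps shut, then slide the case through the slot of its own sleeve, broad cases into the broad sleeve and narrow cases into the narrow one, pushing each right in until nothing sticks out of the slot. A case must not enter a slot with its lid ajar; leave the bead tray, snips and spool where they are.

Things in the scene. Friction and masses are not known exactly. Their poses are not given: they have to be found in the camera images.
- sleeve_broad: broad storage sleeve, fixed: low pale box, clear roof, open slot in front. Origin: middle of the slot's bottom edge, in the front face, at bench level (no sill; cases slide in along the bench). x points into the slot, z up. Slot 66 mm wide, 25 high; same width inside, 200 deep (two cases in line; the second pushes the first on). Outside 98 wide, front 36 high, 208 long.
- broad_1: broad flat white bead case lying on the bench: base 80 mm (x) by 60 (y), 12 thick, clear hinged lid on top. Origin: centre of underside, z up. Lid hinge at x = -38 mm, 13 up, along y; snap catch post at x = +36 to +40, y within 8, top 21 up. Lid shut: lid top 16 up, whole case 21 high. About 105 g, goes in either end first, even upside down (origin then 16 to 20 up). None if absent.
- broad_1_lid (a joint): lid of broad_1, rad: 0 = shut, grows as it opens. Lid 72 mm long from the hinge towards +x, 54 wide, 4 thick. A weak spring holds it ajar at 0.4 to 0.8. Pressed down near its free edge by 2 to 4 N it passes the snap catch at about 0.06 and is held shut at 0 to 0.04; not pressed past the catch it springs up again.
- broad_2: broad flat white bead case lying on the bench: base 80 mm (x) by 60 (y), 12 thick, clear hinged lid on top. Origin: centre of underside, z up. Lid hinge at x = -38 mm, 13 up, along y; snap catch post at x = +36 to +40, y within 8, top 21 up. Lid shut: lid top 16 up, whole case 21 high. About 105 g, goes in either end first, even upside down (origin then 16 to 20 up). None if absent.
- broad_2_lid (a joint): lid of broad_2, rad: 0 = shut, grows as it opens. Lid 72 mm long from the hinge towards +x, 54 wide, 4 thick. A weak spring holds it ajar at 0.4 to 0.8. Pressed down near its free edge by 2 to 4 N it passes the snap catch at about 0.06 and is held shut at 0 to 0.04; not pressed past the catch it springs up again.
- sleeve_narrow: narrow storage sleeve, fixed: low pale box, clear roof, open slot in front. Origin: middle of the slot's bottom edge, in the front face, at bench level (no sill; cases slide in along the bench). x points into the slot, z up. Slot 50 mm wide, 25 high; same width inside, 200 deep (two cases in line; the second pushes the first on). Outside 82 wide, front 36 high, 208 long.
- narrow_1: narrow flat white bead case lying on the bench: base 80 mm (x) by 44 (y), 12 thick, clear hinged lid on top. Origin: centre of underside, z up. Lid hinge at x = -38 mm, 13 up, along y; snap catch post at x = +36 to +40, y within 8, top 21 up. Lid shut: lid top 16 up, whole case 21 high. About 105 g, goes in either end first, even upside down (origin then 16 to 20 up). None if absent.
- narrow_1_lid (a joint): lid of narrow_1, rad: 0 = shut, grows as it opens. Lid 72 mm long from the hinge towards +x, 38 wide, 4 thick. A weak spring holds it ajar at 0.4 to 0.8. Pressed down near its free edge by 2 to 4 N it passes the snap catch at about 0.06 and is held shut at 0 to 0.04; not pressed past the catch it springs up again.
- narrow_2: narrow flat white bead case lying on the bench: base 80 mm (x) by 44 (y), 12 thick, clear hinged lid on top. Origin: centre of underside, z up. Lid hinge at x = -38 mm, 13 up, along y; snap catch post at x = +36 to +40, y within 8, top 21 up. Lid shut: lid top 16 up, whole case 21 high. About 105 g, goes in either end first, even upside down (origin then 16 to 20 up). None if absent.
- narrow_2_lid (a joint): lid of narrow_2, rad: 0 = shut, grows as it opens. Lid 72 mm long from the hinge towards +x, 38 wide, 4 thick. A weak spring holds it ajar at 0.4 to 0.8. Pressed down near its free edge by 2 to 4 N it passes the snap catch at about 0.06 and is held shut at 0 to 0.04; not pressed past the catch it springs up again.
- bead_tray: pale open tray of beads, 70 x 56 x 22 mm, origin centre of underside; not part of the job
- snips: thread snips, 120 x 30 mm, 6 mm high, lying flat, origin near the middle at the underside; not part of the job
- spool: wooden thread spool standing, 40 mm across, 40 mm high, origin centre of underside; not part of the job
Mind the look-alikes: they are no part of the job. What is shaped like the narrow_2 but blue or green is not meant.

How it is judged:
At the end, for the whole second after the job is handed in: Every case present lies flat (either way up) at rest inside the sleeve of its own width, its tail no more than 4 mm proud of the slot's front face, with its lid held shut by the catch (joint below 0.055 rad) (x of broad_1 in the frame of sleeve_broad between 0.036 and 0.17 m and y of broad_1 in the frame of sleeve_broad between -0.015 and 0.015 m and height (world z) of each of broad_1, broad_2, narrow_1, narrow_2 below 0.024 m and value of joint each of broad_1_lid, broad_2_lid, narrow_1_lid, narrow_2_lid below 0.055 rad and linear speed of each of broad_1, broad_2, narrow_1, narrow_2 below 0.02 m/s and x of broad_2 in the frame of sleeve_broad between 0.036 and 0.17 m and y of broad_2 in the frame of sleeve_broad between -0.015 and 0.015 m and x of narrow_1 in the frame of sleeve_narrow between 0.036 and 0.17 m and y of narrow_1 in the frame of sleeve_narrow between -0.015 and 0.015 m and x of narrow_2 in the frame of sleeve_narrow between 0.036 and 0.17 m and y of narrow_2 in the frame of sleeve_narrow between -0.015 and 0.015 m); the robot touches nothing.
It fails at once if a case goes into a slot with its lid not snapped shut ((x of broad_1 in the frame of sleeve_broad between -0.02 and 0.2 m and y of broad_1 in the frame of sleeve_broad between -0.02 and 0.02 m and height (world z) of broad_1 below 0.024 m and value of joint broad_1_lid above 0.12 rad) or (x of broad_1 in the frame of sleeve_narrow between -0.02 and 0.2 m and y of broad_1 in the frame of sleeve_narrow between -0.02 and 0.02 m and height (world z) of broad_1 below 0.024 m and value of joint broad_1_lid above 0.12 rad) or (x of broad_2 in the frame of sleeve_broad between -0.02 and 0.2 m and y of broad_2 in the frame of sleeve_broad between -0.02 and 0.02 m and height (world z) of broad_2 below 0.024 m and value of joint broad_2_lid above 0.12 rad) or (x of broad_2 in the frame of sleeve_narrow between -0.02 and 0.2 m and y of broad_2 in the frame of sleeve_narrow between -0.02 and 0.02 m and height (world z) of broad_2 below 0.024 m and value of joint broad_2_lid above 0.12 rad) or (x of narrow_1 in the frame of sleeve_broad between -0.02 and 0.2 m and y of narrow_1 in the frame of sleeve_broad between -0.02 and 0.02 m and height (world z) of narrow_1 below 0.024 m and value of joint narrow_1_lid above 0.12 rad) or (x of narrow_1 in the frame of sleeve_narrow between -0.02 and 0.2 m and y of narrow_1 in the frame of sleeve_narrow between -0.02 and 0.02 m and height (world z) of narrow_1 below 0.024 m and value of joint narrow_1_lid above 0.12 rad) or (x of narrow_2 in the frame of sleeve_broad between -0.02 and 0.2 m and y of narrow_2 in the frame of sleeve_broad between -0.02 and 0.02 m and height (world z) of narrow_2 below 0.024 m and value of joint narrow_2_lid above 0.12 rad) or (x of narrow_2 in the frame of sleeve_narrow between -0.02 and 0.2 m and y of narrow_2 in the frame of sleeve_narrow between -0.02 and 0.02 m and height (world z) of narrow_2 below 0.024 m and value of joint narrow_2_lid above 0.12 rad)).
It fails at once if the bead tray, snips or spool is moved more than 30 mm (distance of any of bead_tray, snips, spool from where it was at the start of the episode above 0.03 m).
Of broad_1, broad_2, narrow_1, narrow_2 only 3 to 4 are there at a start; the rules pass over those that are not, and their reading is None.
At some moment in a run one of broad_1, broad_2, narrow_1, narrow_2 may be knocked a few centimetres aside while the robot is not near it.
Once in a run the grip may slacken for a moment while it holds something.
It also fails if it takes over 210 s, if anything falls off the work surface, if the arm or the gripper's body presses on something with over 40 N, if the wrist force passes 120 N, or if a joint passes its speed limit or range.

## Working session

There is one attempt and no reset: what is moved stays moved. The work goes in short steps, each a Python script; the robot and the scene stay as the last script left them, time stands still between calls to the robot, and variables do not carry over. Pictures are saved under pics/ and viewed, at most 14 in all, crops included, and the job is handed in when it is done.

```bash
mkdir -p pics; ls; python3 - <<'E'
from workcell import bot
import cv2,numpy as np
for n in("top","side"):
    c=bot.read_camera(n); cv2.imwrite(f"pics/{n}0.png",cv2.resize(c["pixels"],None,fx=1.5,fy=1.5,interpolation=cv2.INTER_CUBIC))
    print(n,c["fx"],c["cx"],c["cy"],(-c["R"].T@c["t"]).round(3),c["R"].round(3).tolist())
print(bot.current_clock(),bot.current_tool_rot())
E
```

```text
pics
top 347.20711444241505 248.6659768165923 194.42862700402938 [ 0.314 -0.008  0.991] [[-0.024, -1.0, -0.007], [-0.991, 0.025, -0.13], [0.13, 0.004, -0.992]]
side 495.29035236893657 253.7841188572716 179.665036284296 [ 0.092 -1.009  1.018] [[0.945, -0.328, -0.018], [-0.234, -0.633, -0.738], [0.23, 0.701, -0.675]]
0.1 [-4.51969894e-01 -3.10836462e+00  2.51040963e-03]
```

View pics/top0.png

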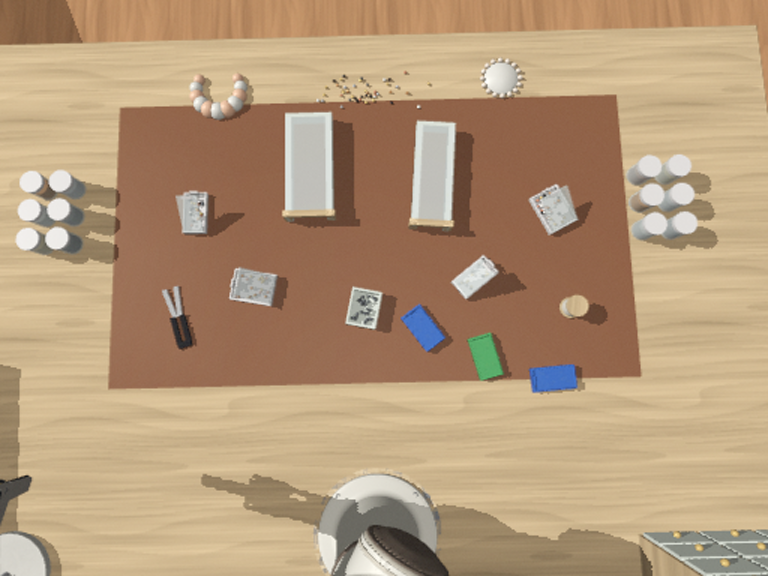

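View pics/side0.png

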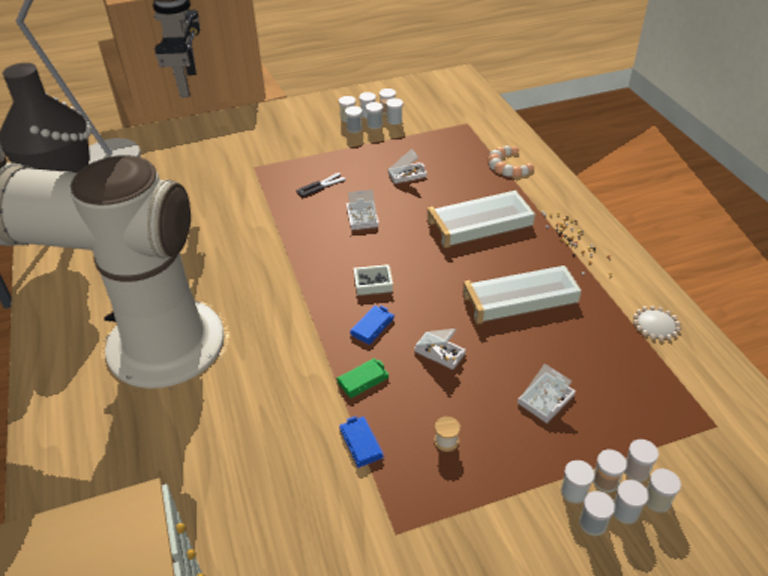

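Top view (1.5x pixels): white cases with lids ajar are at (194,213), (254,287), (475,278) and (553,210). Sleeves are at (310,165), broad, and (433,175), narrow. Possible mix-ups are the bead tray (364,308), blue cases (423,328) and (554,378), green case (486,357), the spool (574,306) and the snips (178,318). I choose the four white cases with clear lids and will check them in one close mosaic.

```bash
cat > h.py <<'E'
from workcell import bot
import cv2,numpy as np
def ray(c,u,v):
    d=c["R"].T@np.array([(u-c["cx"])/c["fx"],(v-c["cy"])/c["fy"],1]); return -c["R"].T@c["t"],d
def px2w(c,u,v,z):
    o,d=ray(c,u,v); return (o+d*(z-o[2])/d[2])[:2]
def w2px(c,X):
    p=c["R"]@np.array(X)+c["t"]; return np.array([c["fx"]*p[0]/p[2]+c["cx"],c["fy"]*p[1]/p[2]+c["cy"]])
def crop(c,u,v,r,s):
    u,v=int(round(u)),int(round(v))
    return cv2.resize(c["pixels"][v-r:v+r,u-r:u+r],(s,s),interpolation=cv2.INTER_CUBIC)
E
python3 - <<'E'
from h import *
T=bot.read_camera("top");S=bot.read_camera("side")
rows=[[],[]]
for (u,v) in [(194,213),(254,287),(475,278),(553,210)]:
    w=px2w(T,u/1.5,v/1.5,.01); s=w2px(S,[*w,.015]); print(w.round(3),s.round(0))
    print(" origins",round(u/1.5)-22,round(v/1.5)-22,s.round()-22)
    rows[0].append(crop(T,u/1.5,v/1.5,22,200));rows[1].append(crop(S,*s,22,200))
cv2.imwrite("pics/m1.png",np.vstack([np.hstack(r) for r in rows]))
# sleeve corners
for (u,v) in [(284,214),(335,214),(286,113),(332,113),(410,223),(453,224),(416,122),(456,123)]:
    print(u,v,px2w(T,u/1.5,v/1.5,.036).round(3))
E
```

```text
[0.605 0.339] [271. 113.]
 origins 107 120 [249.  91.]
[0.457 0.222] [241. 142.]
 origins 147 169 [219. 120.]
[ 0.464 -0.199] [292. 232.]
 origins 295 163 [270. 210.]
[ 0.593 -0.356] [364. 263.]
 origins 347 118 [342. 241.]
284 214 [0.591 0.16 ]
335 214 [0.588 0.063]
286 113 [0.792 0.155]
332 113 [0.79  0.066]
410 223 [ 0.567 -0.077]
453 224 [ 0.563 -0.158]
416 122 [ 0.767 -0.096]
456 123 [ 0.763 -0.173]
```

View pics/m1.png

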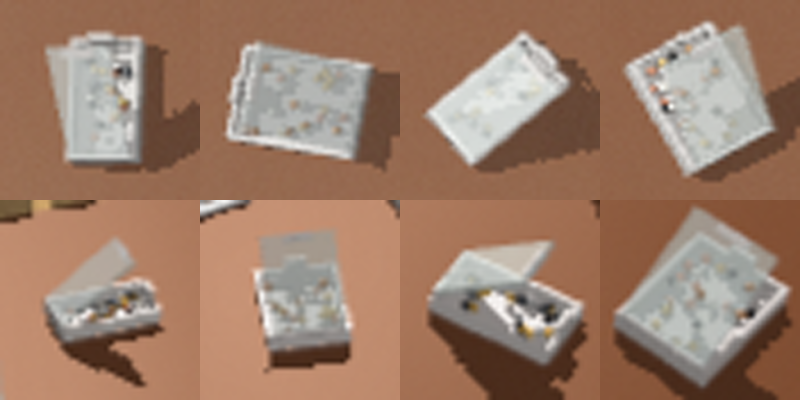

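The mosaic confirms four white cases with clear lids ajar. Crop 1 (upright) and crop 3 (tilted) are narrow, about 43 mm wide. Crops 2 and 4 are broad, about 60 mm wide. The catch ends point up, left, up-right and up-left. I'll press the lids first, then measure again.

```bash
cat >> h.py <<'E'
from scipy.spatial.transform import Rotation as Ro
def rot(a):
    x=np.array([np.cos(a),np.sin(a),0]);z=np.array([0,0,-1.]);return Ro.from_matrix(np.c_[x,np.cross(z,x),z]).as_rotvec()
def best(p,a):
    c=[]
    for k in(-1,0,1):
        j=bot.inverse_kinematics(list(p),list(rot(a+k*np.pi)))
        if j is not None: c.append((abs(j[5]),rot(a+k*np.pi)))
    return min(c,key=lambda t:t[0])[1]
E
python3 - <<'E'
from h import *
T=bot.read_camera("top")
k=44/200
C=[((107,120),0,[(68,160),(140,160),(140,38),(72,38)]),      # hinge L/R, catch R/L
   ((147,169),200,[(372,65),(352,156),(231,137),(252,44)]),
   ((295,163),400,[(472,163),(428,113),(522,33),(570,82)]),
   ((347,118),600,[(775,130),(688,173),(627,68),(713,25)])]
bot.set_gripper(0)
for i,(o,dx,q) in enumerate(C):
    P=np.array([px2w(T,o[0]+(u-dx)*k,o[1]+v*k,.012) for u,v in q])
    h,ct=P[:2].mean(0),P[2:].mean(0); c=P.mean(0); d=ct-h; a=np.arctan2(d[1],d[0])
    print(i,c.round(3),round(a,3),"len",np.linalg.norm(d).round(3),"wid",np.linalg.norm(P[0]-P[1]).round(3),np.linalg.norm(P[2]-P[3]).round(3))
    p=c+d/np.linalg.norm(d)*.017
    r=best([*p,.1],a)
    bot.goto([*p,.11],r); bot.line_to([*p,.06]); f0=np.array(bot.current_contact_force())
    bot.line_to([*p,.02],max_speed=.06)
    z=.02
    while z>.0125:
        z-=.0015; bot.line_to([*p,z]); f=np.array(bot.current_contact_force())-f0
        if abs(f[2])>9: break
    print("  z",round(z,4),f.round(1)); bot.line_to([*p,.11])
bot.goto([.3,.0,.35],rot(0)) if bot.inverse_kinematics([.3,0,.35],rot(0)) is not None else bot.set_joints([1.8,.158,1.597,0,1.386,-.21])
print(bot.current_clock())
m=[]
T=bot.read_camera("top");S=bot.read_camera("side")
cv2.imwrite("pics/top1.png",cv2.resize(T["pixels"][50:260,90:410],(800,525),interpolation=cv2.INTER_CUBIC))
cv2.imwrite("pics/side1.png",cv2.resize(S["pixels"][80:320,180:430],(625,600),interpolation=cv2.INTER_CUBIC))
E
```

```text
0 [0.605 0.336] 0.004 len 0.08 wid 0.046 0.044
  z 0.0125 [-6.9 -2.2 13.8]
1 [0.457 0.221] 1.38 len 0.077 wid 0.059 0.06
  z 0.014 [-6.2 -2.9 13.5]
2 [ 0.466 -0.199] -0.902 len 0.08 wid 0.041 0.043
  z 0.014 [-3.8  2.5 12.5]
3 [ 0.593 -0.357] 0.457 len 0.078 wid 0.063 0.063
  z 0.014 [-3.8  1.7 10.5]
22.675
```

View pics/top1.png

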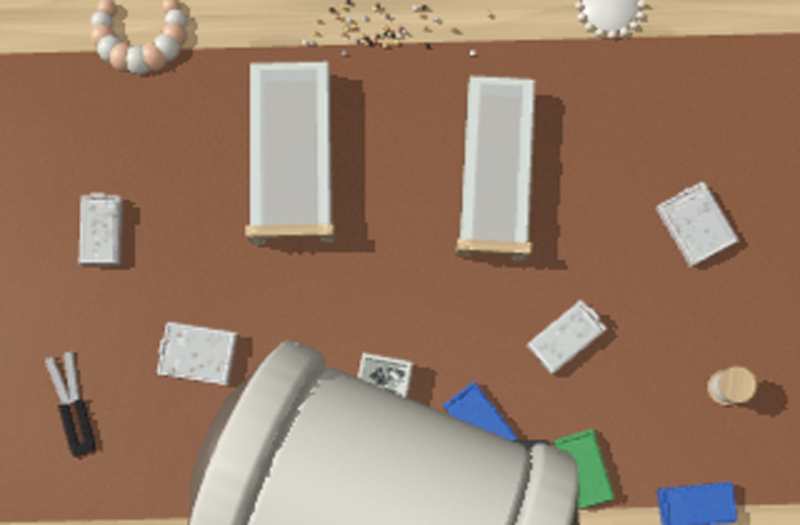

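View pics/side1.png

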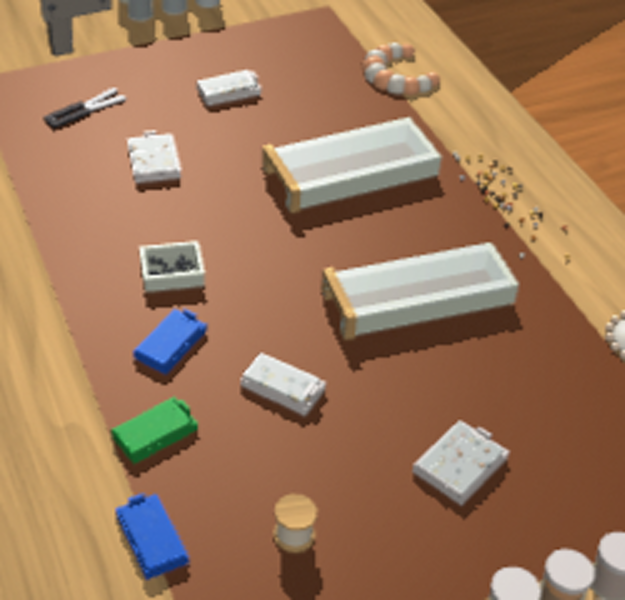

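All four lids are shut flat in both views and the sleeves are clear. Next I measure cases and sleeves from masks in both cameras.

```bash
cat >> h.py <<'E'
def rects(c,z,near=None):
    """white/pale blobs: list of (centre, yaw of long side, long, short) in world at height z"""
    hsv=cv2.cvtColor(c["pixels"],cv2.COLOR_BGR2HSV)
    m=((hsv[...,1]<75)&(hsv[...,2]>105)).astype(np.uint8)*255
    m=cv2.morphologyEx(m,cv2.MORPH_CLOSE,np.ones((3,3)))
    out=[]
    for k in cv2.findContours(m,cv2.RETR_EXTERNAL,cv2.CHAIN_APPROX_NONE)[0]:
        if cv2.contourArea(k)<150: continue
        w=np.array([px2w(c,*p[0],z) for p in k],np.float32)
        (x,y),(a,b),t=cv2.minAreaRect(w*1000)
        t=np.radians(t)
        if a<b: a,b,t=b,a,t+np.pi/2
        t=(t+np.pi/2)%np.pi-np.pi/2
        if .2<x/1000<.85 and abs(y)<480 and a<260: out.append((np.array([x,y])/1000,t,a/1000,b/1000))
    return out
E
python3 - <<'E'
from h import *
for n in("top","side"):
    c=bot.read_camera(n)
    for z in(.008,.03):
        for r in rects(c,z):
            if (r[2]>.12)==(z>.02): print(n,z,r[0].round(4),round(r[1],3),round(r[2],4),round(r[3],4))
    # tan front bars
    hsv=cv2.cvtColor(c["pixels"],cv2.COLOR_BGR2HSV)
    for s,u in(("b",[.59,.11,.034]),("n",[.565,-.118,.034])):
        p=w2px(c,u).astype(int); print(n,s,p,hsv[p[1]-2:p[1]+3,p[0]].tolist())
    m=cv2.inRange(hsv,(12,70,150),(28,190,255))
    for k in cv2.findContours(m,cv2.RETR_EXTERNAL,cv2.CHAIN_APPROX_NONE)[0]:
        if 15<cv2.contourArea(k)<400:
            w=np.array([px2w(c,*p[0],.036) for p in k],np.float32); (x,y),(a,b),t=cv2.minAreaRect(w*1000)
            if .5<x/1000<.65 and abs(y)<200: print(n,"bar",x,y,a,b,t)
E
```

```text
top 0.008 [0.4589 0.2261] 1.381 0.0869 0.0624
top 0.008 [ 0.4681 -0.1994] -0.906 0.0884 0.0459
top 0.008 [0.6089 0.3395] -0.026 0.0842 0.0476
top 0.008 [ 0.5967 -0.3559] 0.448 0.0837 0.0684
top 0.008 [0.8447 0.2995] 1.542 0.1173 0.0925
top 0.03 [ 0.6675 -0.1254] -0.094 0.2091 0.0792
top 0.03 [0.6928 0.1133] -0.014 0.2095 0.0941
top b [206 142] [[18, 81, 196], [18, 79, 201], [18, 80, 206], [19, 80, 200], [17, 99, 98]]
top n [287 149] [[18, 80, 197], [19, 80, 205], [19, 80, 200], [18, 87, 153], [13, 108, 99]]
top bar 568.2797241210938 -115.83541870117188 84.18121337890625 11.760392189025879 84.58263397216797
top bar 591.6763305664062 115.37736511230469 96.52943420410156 11.654579162597656 88.48910522460938
side 0.008 [ 0.5974 -0.3536] 0.452 0.0951 0.0634
side 0.008 [ 0.4654 -0.196 ] -0.909 0.0856 0.0548
side 0.008 [0.4133 0.02  ] 1.362 0.0801 0.074
side 0.008 [0.4584 0.231 ] 1.389 0.107 0.0637
side 0.008 [0.6079 0.3416] -0.023 0.0911 0.0646
side 0.03 [ 0.6671 -0.1352] -0.088 0.2058 0.102
side 0.03 [0.6923 0.1021] -0.001 0.2075 0.1244
side b [292 148] [[17, 123, 218], [18, 122, 221], [17, 122, 211], [17, 120, 176], [17, 120, 127]]
side n [314 197] [[18, 123, 220], [17, 121, 208], [17, 122, 195], [18, 121, 150], [16, 124, 99]]
side bar 567.3929443359375 -113.89803314208984 83.74235534667969 15.200292587280273 82.65531921386719
side bar 586.45166015625 117.2070083618164 99.97122192382812 24.580493927001953 89.53999328613281
```

```bash
cat >> h.py <<'E'
SL={"n":(np.array([.566,-.1158]),-.092),"b":(np.array([.5885,.1155]),-.022)}
def sp(s,x,y=0):
    o,a=SL[s]; return o+np.array([np.cos(a)*x-np.sin(a)*y,np.sin(a)*x+np.cos(a)*y])
def find(c0,tol=.08):
    """case nearest c0 from the top camera"""
    r=[q for q in rects(bot.read_camera("top"),.008) if .07<q[2]<.1 and .035<q[3]<.075 and np.linalg.norm(q[0]-c0)<tol]
    return min(r,key=lambda q:np.linalg.norm(q[0]-c0))
def park(): 
    bot.line_to([*bot.current_ee_pos()[:2],.12],max_speed=.3)
    bot.set_joints([1.9,.158,1.597,0,1.386,0])
def F(f0): return np.array(bot.current_contact_force())-f0
def branch(p,a,q,b):
    c=[]
    for k in(-1,0,1):
        j=[bot.inverse_kinematics([*w],list(rot(t+k*np.pi))) for w,t in((p,a),(q,b))]
        if None not in [None if v is None else 1 for v in j]: c.append((max(abs(v[5]) for v in j),k*np.pi))
    return min(c)[1]
def grasp(c,a,s,g=.025,via=None):
    d=np.array([np.cos(a),np.sin(a)]); p=c-g*d; q=sp(s,-.06-g)
    k=branch([*p,.1],a,[*q,.1],SL[s][1]); r,r2=rot(a+k),rot(SL[s][1]+k)
    bot.set_gripper(1.0); bot.goto([*p,.1],r); bot.line_to([*p,.004],max_speed=.12)
    bot.set_gripper(0,30); print("opening",round(bot.current_opening(),3),"grip",round(bot.current_grip_force(),1))
    bot.line_to([*p,.07])
    if via is not None: bot.line_to([*via,.07],r2,max_speed=.2)
    bot.line_to([*q,.07],r2,max_speed=.15)
    bot.line_to([*q,.0055],max_speed=.1); print("at slot opening",round(bot.current_opening(),3))
def insert(s,g=.025,stop=-.015):
    f0=np.array(bot.current_contact_force()); x=-.06-g
    while x<stop-1e-4:
        x=min(x+.01,stop); bot.line_to([*sp(s,x),.0055],max_speed=.06); f=F(f0)
        if np.linalg.norm(f[:2])>15: break
    print("ins x",round(x,3),f.round(1),"opening",round(bot.current_opening(),3)); return x
def push(s,xmax=-.004):
    """closed fingers push the tail till they touch the lintel"""
    k=branch([*sp(s,-.1),.1],SL[s][1],[*sp(s,-.02),.1],SL[s][1]); r=rot(SL[s][1]+k)
    bot.set_gripper(0,30)
    bot.goto([*sp(s,-.075),.1],r); bot.line_to([*sp(s,-.075),.007]); f0=np.array(bot.current_contact_force())
    bot.line_to([*sp(s,-.045),.007],max_speed=.08); x=-.045; log=[]
    while x<xmax:
        x+=.003 if x<-.018 else .0015; bot.line_to([*sp(s,x),.007],max_speed=.05); f=F(f0); log.append((round(x,4),f[:2].round(1).tolist()))
        if np.hypot(*f[:2])>14: break
    print("push",log[-7:]); bot.line_to([*sp(s,-.05),.007]); park()
E
python3 - <<'E'
from h import *
park(); q=find(np.array([.468,-.199])); print(q)
grasp(q[0],-.906,"n"); print(insert("n")); print(bot.current_clock())
c=bot.read_camera("side"); u=w2px(c,[.56,-.12,.02])
a=crop(c,*u,60,400); c=bot.read_camera("top"); u=w2px(c,[.54,-.12,.02])
cv2.imwrite("pics/i1.png",np.hstack([a,crop(c,*u,60,400)]))
E
```

```text
(array([ 0.46811935, -0.19937527]), np.float64(-0.9063982883139534), 0.08838053131103515, 0.045919910430908206)
opening 0.472 grip 30.0
at slot opening 0.471
ins x -0.015 [-0.1  0.8 -0.7] opening 0.478
-0.015
37.7917
```

View pics/i1.png

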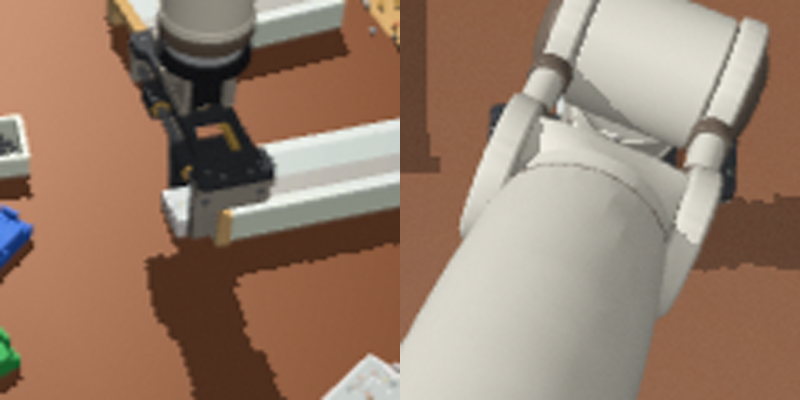

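The side crop shows the fingers just in front of the slot bar (225,225), with the case tail sticking out at (175,205). The nose is inside and no contact force showed. Now I release, push, and do the second narrow case.

```bash
python3 - <<'E'
from h import *
bot.set_gripper(.7); bot.line_to([*bot.current_ee_pos()[:2],.1]); push("n")
q=find(np.array([.609,.3395])); print(q)
c=bot.read_camera("top"); s=bot.read_camera("side")
cv2.imwrite("pics/i2.png",np.hstack([crop(s,*w2px(s,[.57,-.12,.02]),50,400),crop(c,*w2px(c,[.58,-.12,.02]),50,400)]))
print(bot.current_clock())
E
```

```text
push [(-0.021, [0.8, -1.2]), (-0.018, [-0.6, -0.3]), (-0.0165, [-0.2, -1.2]), (-0.015, [-1.8, -0.3]), (-0.0135, [-7.9, -0.3]), (-0.012, [-12.9, -1.1]), (-0.0105, [-18.3, -0.7])]
(array([0.58980627, 0.30569287]), np.float64(0.012974785592216875), 0.08506991577148437, 0.04690685653686524)
49.95
```

View pics/i2.png

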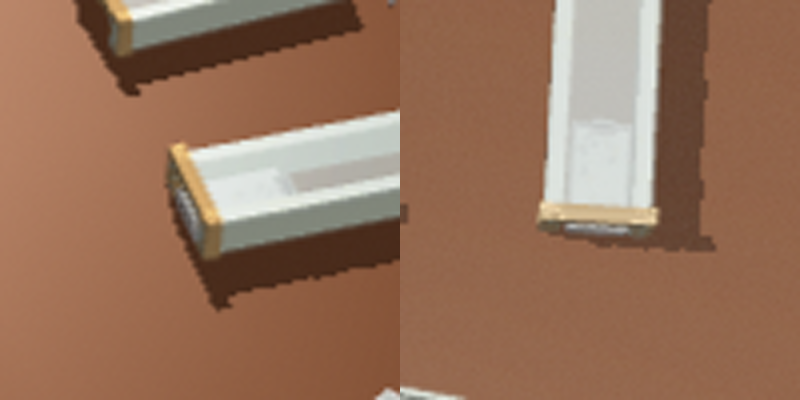

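The first case is flush in the narrow sleeve (top crop, slot bar at (600,215)). The other narrow case has been knocked to (0.590,0.306), and the new measurement gives that. Next I put it away.

```bash
python3 - <<'E'
from h import *
q=find(np.array([.59,.306])); print(q)
grasp(q[0],q[1],"n",via=[.46,.12]); x=insert("n"); o=bot.current_opening()
if x>-.016 and o>.4:
    bot.set_gripper(.7); bot.line_to([*bot.current_ee_pos()[:2],.1]); push("n")
print(bot.current_clock())
c=bot.read_camera("top"); s=bot.read_camera("side")
cv2.imwrite("pics/i3.png",np.hstack([crop(s,*w2px(s,[.57,-.12,.02]),50,400),crop(c,*w2px(c,[.58,-.12,.02]),50,400)]))
for r in rects(c,.008): print(r[0].round(3),round(r[1],3),r[2:])
E
```

```text
(array([0.58980676, 0.30565671]), np.float64(0.012974785592216875), 0.08506991577148437, 0.04683452987670898)
opening 0.476 grip 30.0
at slot opening 0.475
ins x -0.015 [-1.   1.2 -0.5] opening 0.475
push [(-0.021, [0.4, -0.1]), (-0.018, [0.7, -0.0]), (-0.0165, [0.1, -1.0]), (-0.015, [-2.2, 0.5]), (-0.0135, [-8.2, -0.6]), (-0.012, [-12.3, 0.5]), (-0.0105, [-18.2, -0.3])]
74.6167
[0.413 0.014] -0.222 (0.07385447692871094, 0.06063493728637695)
[0.432 0.378] 0.164 (0.058033164978027345, 0.03300375747680664)
[0.459 0.226] 1.388 (0.08712612915039063, 0.06276149749755859)
[ 0.597 -0.356] 0.463 (0.08371868896484375, 0.0680754852294922)
[ 0.671 -0.127] -0.084 (0.2224777374267578, 0.08161135101318359)
[0.697 0.116] -0.014 (0.22338682556152345, 0.09628731536865234)
[0.845 0.368] -1.558 (0.2564714050292969, 0.0946749038696289)
```

View pics/i3.png

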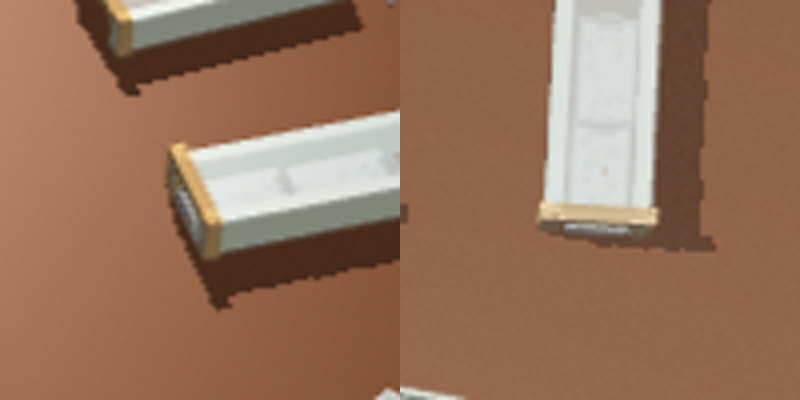

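Both narrow cases are in line inside, with nothing proud of the bar at (600,215). Now the first broad case.

```bash
cat > br.py <<'E'
from h import *
import sys
def run(c0,via,n):
    q=find(np.array(c0)); print(q)
    grasp(q[0],q[1],"b",via=via); x=insert("b"); o=bot.current_opening()
    if x>-.016 and o>.55:
        bot.set_gripper(.85); bot.line_to([*bot.current_ee_pos()[:2],.1]); push("b")
    print(bot.current_clock())
    c=bot.read_camera("top"); s=bot.read_camera("side")
    cv2.imwrite(f"pics/{n}.png",np.hstack([crop(s,*w2px(s,[.6,.11,.02]),50,400),crop(c,*w2px(c,[.6,.11,.02]),50,400)]))
    for r in rects(c,.008): print(r[0].round(3),round(r[1],3),r[2:])
E
python3 -c "
from br import *
run([.459,.226],None,'i4')"
```

```text
(array([0.45889856, 0.2259933 ]), np.float64(1.3807757882761078), 0.08710942840576172, 0.06244200897216797)
opening 0.651 grip 29.9
at slot opening 0.65
ins x -0.015 [0.1 0.2 0.7] opening 0.647
push [(-0.0165, [0.5, 1.4]), (-0.015, [0.5, 1.1]), (-0.0135, [0.5, 0.8]), (-0.012, [-5.6, -0.1]), (-0.0105, [-9.8, 0.2]), (-0.009, [-13.1, -0.3]), (-0.0075, [-18.1, 0.2])]
100.2167
[0.241 0.342] -1.565 (0.2345177001953125, 0.03989399719238281)
[0.413 0.014] -0.206 (0.07327791595458985, 0.06034003448486328)
[0.433 0.379] 0.164 (0.05982307434082031, 0.03300375747680664)
[ 0.597 -0.356] 0.463 (0.08371868896484375, 0.06809127807617188)
[ 0.671 -0.127] -0.083 (0.2224991455078125, 0.081599609375)
[0.697 0.116] -0.014 (0.22342144775390624, 0.09628730773925781)
[0.844 0.356] -1.548 (0.23262933349609374, 0.09502449798583984)
```

View pics/i4.png

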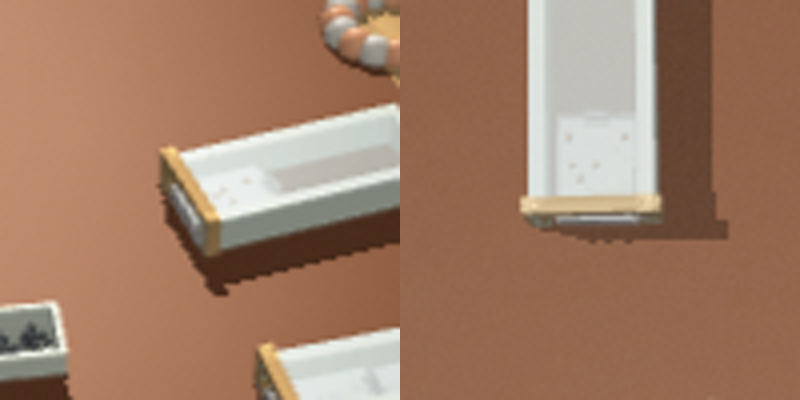

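The first broad case is flush in its sleeve (bar at (590,207)). Now the last one.

```bash
python3 -c "
from br import *
run([.597,-.356],[.46,-.12],'i5')"
```

```text
(array([ 0.59662775, -0.35601459]), np.float64(0.46279491303869547), 0.08371868896484375, 0.06809127807617188)
opening 0.649 grip 29.9
at slot opening 0.643
ins x -0.015 [-0.2 -0.1  0.2] opening 0.65
push [(-0.018, [-1.2, -1.2]), (-0.0165, [-1.9, -1.3]), (-0.015, [-1.3, -0.5]), (-0.0135, [-1.5, -0.5]), (-0.012, [-5.8, -1.2]), (-0.0105, [-10.8, -0.1]), (-0.009, [-15.0, -1.2])]
128.675
[0.244 0.346] -1.563 (0.24841995239257814, 0.034750782012939456)
[ 0.248 -0.093] 1.562 (0.2060015411376953, 0.02430029296875)
[0.413 0.014] -0.222 (0.07336834716796875, 0.06062670516967773)
[0.433 0.379] 0.164 (0.05982307434082031, 0.03300375747680664)
[ 0.671 -0.127] -0.084 (0.2224777374267578, 0.08161135101318359)
[0.697 0.116] -0.014 (0.22373361206054687, 0.09628730773925781)
```

View pics/i5.png

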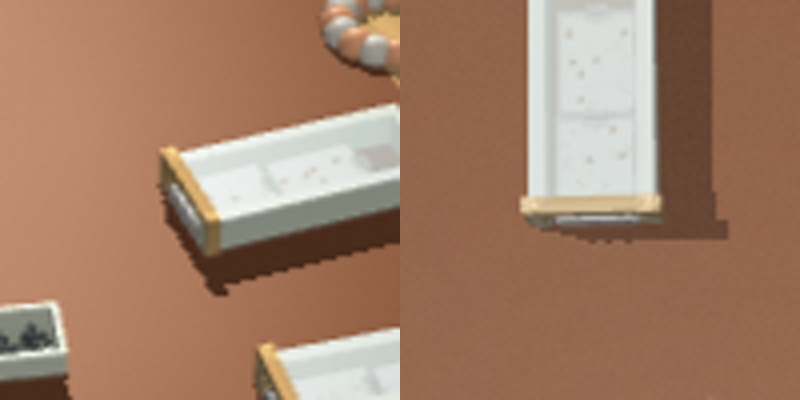

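Both broad cases are in line and flush behind the bar at (590,207) with their lids flat. The arm is parked clear of everything, so I hand the job in.

```bash
python3 -c "
from workcell import bot
bot.hold(.3); print(bot.job_done())"
```

```text
the job is handed in; nothing more can be done
None
```

All four cases (two narrow, two broad) are shut and pushed flush into their own sleeves, the tray, snips and spool were not touched, and I handed the job in at about 129 s; the call returned no verdict.

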